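# Measure a fossil vertebra on the length gauge, then free it

## Robot

A 6-joint arm with a two-finger parallel gripper is mounted at the origin on a cart in front of the work surface, level with it; the furniture and walls round the work are solid. World frame = base frame: x ahead of the robot, y to its left, z up, the work surface at z = 0. Lengths are in m, angles in degrees, forces in N, time in s.
With the tool pointing down it reaches from about 0.375 to 0.9 m from the base axis. Payload 3.1 kg.
Tool frame: the origin (TCP) lies where the fingers leave the gripper's body, on its centre line; the fingertips stand bot.tips_ahead ahead of it and the grasp point (between the pads) lies 51 mm ahead of it (bot.tips_ahead is the distance from the TCP to the fingertips, in m); z points along the fingers, x is the direction in which the jaws open and shut, and the axes are right-handed (so a half turn about z gives the same grasp; the last joint's range is limited). The gripper opens to 87 mm and grips with 3 to 60 N. Pads are 19 mm wide; open, the fingers measure 117 mm over their backs; the gripper's body (75 mm by 190 mm) begins 51 mm behind the grasp point.
Start: joints at [59.444, 30.224, 82.088, -0, 67.689, -10.227], TCP at [0.217, 0.586, 0.292] pointing down, gripper open.
Joint ranges: [-176.69, 176.69], [-43.24, 126.21], [12.49, 139.97], [-82, 262], [0, 151.66], [-163.58, 163.58]. Speed limits (degrees/s): [159.86, 159.86, 180, 180, 180, 180].

## Interface

Orientations are given as a 3x3 rotation matrix whose columns are the frame's x, y, z axes.
In Python, from rig import bot, vision, nets gives the robot as it stands.
- The arm moves only by the tool play_rows, never from a script. Its argument "series" is a list of rows, each an object of numbers: "tx", "ty", "tz": the shift along the world's x, y, z as a fraction of full scale; "turn": the turn about the world's z as a fraction of full scale. A call has 1 to 10 rows; each row shifts and turns the commanded pose from where the row before left it; what a row does not reach is not made up. Full scale, the value 1, is 0.8 m for a shift and 60 degrees for a turn. A row lasts 1/10 s, in which the tool goes at most 50 mm and 8.59 degrees, less where a joint would pass 70% of its speed; a pose out of reach is approached as far as the arm can. A call with a number of a shift or a turn outside -1 to 1 is refused whole. A call with a gripper value outside its range is refused whole. "gripper" is the opening, from 0 (shut) to 1 (fully open), set as the call begins (left out, the last holds). The fingers move at their own pace and stop on an object; the grip force is fixed at half the most. Time passes only in rows, so rows that do not move let the fingers close. It gives the time, the measured TCP pose, the force and the opening at its end, in the units of the state.
- bot.read_state(): the state, without advancing time (a new reading comes with each control period).
- vision.capture(name): name is "side" or "top" or "wrist"; returns a dict with "pixels" (400x640x3 uint8, blue, green, red), "fx", "fy", "cx", "cy" (pixels), "extrinsics" (4x4, takes a point from camera to world coordinates). Camera axes: x right, y down, z forward; pixel columns grow to the right and rows downward; lengths in m; the calibration is good to about 2 mm. A picture is of the moment at which its call begins. There is no depth.
- bot.hand_in(): hands the job in, once; it reports no verdict.
Trained networks look in a picture, given as the dict that the camera call returned (one of the last four; its "shot" number tells which), for a name from the list of things; names that differ only in an ending like _2 or _b are one class to them, and where a whole thing is asked for, a point or a joint stands for the part that bears it (a point fixed in the world has none). Each returns a list of dicts, best first, with "confidence" (0 to 1); they miss things now and then, are a little off and sometimes report something else, mostly with a low value. They report only what shows in the picture. A call takes as long as a camera call. They do not tell look-alikes from the thing itself.
- nets.look_for(picture, query): "at" ([column, row] as shares, 0 to 1, of the picture: columns of its width, rows of its height, amid what is visible of it).
- nets.masks_of(picture, query): "region" (400x640 bool, what is visible of it) and "at" ([column, row] as shares, 0 to 1, of the picture: columns of its width, rows of its height, amid what is visible of it).
The state is a dict: "time_s": time; "joint_positions": joint angles; "qvel": joint speeds; "tau": joint torques, N m; "position": TCP position; "tcp_rot": TCP orientation; "force": force on the tool from outside, world axes, zero at the start; "moment": the same for the moment, N m; "opening": opening from 0.0 (shut) to 1.0 (fully open).
Only numpy, scipy, OpenCV 4.12 (cv2) and the standard library are available. Lean on these libraries where they do the work, as an engineer would, in place of code of your own. Each camera call takes 0.05 s, during which the arm holds its last target.

## Task

Measure the fossil vertebra on the length gauge: slide the gauge's head along its track until the vertebra is nipped snugly between head and sprung anvil, feeling for it so that the fragile bone is never squeezed hard. Then back the head off about 10 mm, so that the vertebra stands free between them and the brass drag marker stays where the head pushed it, and let go. Touch neither marker nor vertebra with the fingers.

Things in the scene. Friction and masses are not known exactly. Their poses are not given: they have to be found in the camera images.
- gauge: Length gauge fixed to the table on four rubber feet: aluminium bed 120 mm wide (its x), 300 mm long (its y), top 28 mm above the table; rails to 32 mm. Origin: on the table top under the bed's middle line; z up. The track runs along its y: +y points from head to anvil. A dark steel tail post (78 mm high) stands at the +y end, a white graduated strip lies along the -x edge. All parts and points have parallel axes.
- head: Sliding head: dark steel carriage 96 mm wide, its jaw plate (90 mm wide, 8 mm thick, top 76 mm above the table) at the +y end, a square upright aluminium grip behind it. Slides only along the gauge's y (up to 130 mm) and stays where left; sliding takes about 3 N, some 1 to 2 N more while it pushes marker and vertebra. Origin: on the plate's measuring face, mid width, 32 mm above the table.
- head_grip (a point): On the axis of the head's grip, a post 22 x 22 mm with sides parallel to the gauge's x and y. The post's top is 122 mm above the table; this point 107 mm, i.e. 15 mm below the top. The post's +y side is 23 mm behind the jaw plate's back and 31 mm behind its measuring face; the post is free on all sides above 76 mm.
- head_face (a point): Centre of the head's flat measuring face (faces +y, towards the anvil), 54 mm above the table.
- anvil_face (a point): Centre of the anvil's flat measuring face (faces -y, towards the head), 55 mm above the table.
- anvil: Sprung anvil: upright steel plate 90 mm wide, 44 mm high, 8 mm thick with a rubber facing (the head's plate has one too), before the tail post. It yields along +y against a spring of 4 N per mm (9 mm at most) and returns by itself. A proper nip presses the vertebra with about 10 N: under 5 N is not snug, over 15 N may crack it. Origin: middle of its measuring face's lower edge.
- vertebra: Brown fossil tail vertebra, loose, 0.1 to 0.2 kg: a spool with three prongs. From the spool's flat end (35 mm to its -x) to the spine's tip (35 mm to its +x) 70 mm, 75 mm across the side prongs (its y), 38 mm high. Origin under it, z up. It stands on the bed, room on both sides, turned any way in a half circle. Pushed, it slides and turns; head and anvil may nip it anywhere from 57 to 76 mm apart.
- marker: Brass drag marker, a 12 mm cube with a small fin, on the white strip at the bed's -x edge, to the +y of the head. Slides along the gauge's y; the lug on the advancing head's side pushes it (under 1 N) and it stays at the furthest place when the head goes back. Origin: level with its -y face, on the bed's middle line, 32 mm above the table.
- marker_edge (a point): Middle of the marker's face that looks to -y, the one the head's lug pushes. 40 mm above the table.
- head_edge (a point): Middle of the leading face (+y) of the lug on the head's -x side that pushes the marker, 10 mm behind the head's measuring face. The distance along the gauge's y from here to marker_edge is how far the head has been backed off: 0 while it pushes the marker.
Things that resemble listed ones, but are neither listed nor needed, are in the scene too. Leave any turquoise look-alike of the vertebra alone.

How it is judged:
By the outcome, as a careful person would: the job done as asked, in the order asked, and still so for the second after the job is handed in, with the robot touching nothing.
It also fails if it takes over 45 s, if anything falls off the work surface, if the arm or the gripper's body presses on something with over 40 N, if the wrist force passes 120 N, or if a joint passes its speed limit or range.

## Working session

There is one attempt and no reset: what is moved stays moved. The work goes in short steps, Python scripts to look and compute and a tool call to move; the robot and the scene stay as the last step left them, time stands still between calls to the robot, and variables do not carry over. Pictures are saved under pics/ and viewed, and the job is handed in when it is done.

Besides the shell and the picture viewer there is one more tool, called after "Call:" as name(argument=value, ...) on one line, values as JSON. play_rows: Moves the arm, as the interface text tells. Shift numbers are shares of 0.8 m and turn numbers shares of 60 degrees, none past 1 either way. Its arguments: {"type":"object","properties":{"series":{"type":"array"},"gripper":{"type":"number"}},"required":["series"]}

```bash
mkdir -p pics; ls
python3 - <<'E'
from rig import bot,vision,nets
import cv2,pickle
s=bot.read_state();print(s, bot.tips_ahead)
for n in("top","side"):
    p=vision.capture(n);cv2.imwrite(f"pics/{n}0.png",p["pixels"]);pickle.dump(p,open(f"{n}0.pkl","wb"))
    print(n,p["fx"],p["fy"],p["cx"],p["cy"],p["extrinsics"])
    for q in("gauge","head","head_grip","head_face","anvil_face","vertebra","marker","marker_edge","head_edge"):
        print(q,[( round(d["at"][0]*640,1),round(d["at"][1]*400,1),round(d["confidence"],2)) for d in nets.look_for(p,q)])
E
```

```text
pics
{'time_s': 0.0, 'joint_positions': array([ 5.94448935e+01,  3.02807761e+01,  8.21555031e+01, -7.32862182e-04,
        6.76879721e+01, -1.02278275e+01]), 'qvel': array([0.06146529, 0.00034532, 0.03369235, 0.0146336 , 0.00179705,
       0.05664064]), 'tau': array([ 1.26564151e-03, -4.40049613e+01, -1.76590276e+01,  6.30921288e-02,
        5.83816285e-02, -1.85682702e-04]), 'position': array([0.21679898, 0.58558426, 0.29125695]), 'tcp_rot': array([[ 3.47376417e-01,  9.37725137e-01, -1.09225137e-03],
       [ 9.37723339e-01, -3.47377934e-01, -1.87348025e-03],
       [-2.13623355e-03, -3.73426745e-04, -9.99997649e-01]]), 'force': array([0.43878281, 0.67165479, 0.59276404]), 'moment': array([-0.04241689,  0.05449927, -0.01146811]), 'opening': 1.0006737010095115} 0.0697
top 468.38215670570247 468.38215670570247 315.97778892385804 198.12327830844248 [[-0.01417167 -0.99868163  0.04933727  0.54731562]
 [-0.99971434  0.01510151  0.01852503 -0.03899964]
 [-0.01924567 -0.04906064 -0.99861036  1.05912335]
 [ 0.          0.          0.          1.        ]]
gauge [(280.0, 205.2, 0.67)]
head [(249.0, 215.9, 0.9)]
head_grip [(250.6, 216.0, 0.57), (325.7, 192.9, 0.46)]
head_face [(250.8, 215.4, 0.57)]
anvil_face [(329.6, 190.3, 0.6)]
vertebra [(454.3, 198.8, 0.92), (294.6, 199.7, 0.7)]
marker []
marker_edge []
head_edge [(249.0, 216.4, 0.58)]
side 520.197363104314 520.197363104314 325.43996323668216 196.41937403873942 [[ 0.98706829 -0.07289855  0.14276552  0.42210865]
 [-0.16001081 -0.50157332  0.85018865 -1.10807614]
 [ 0.00962986 -0.86203829 -0.50675167  0.75981858]
 [ 0.          0.          0.          1.        ]]
gauge [(314.5, 220.3, 0.68)]
head [(300.5, 191.0, 0.71)]
head_grip [(298.0, 190.7, 0.71)]
head_face [(300.1, 187.8, 0.6)]
anvil_face [(328.3, 219.5, 0.67)]
vertebra [(314.1, 209.3, 0.88), (345.2, 312.6, 0.63)]
marker []
marker_edge []
head_edge [(298.8, 192.8, 0.72)]
```

View pics/top0.png

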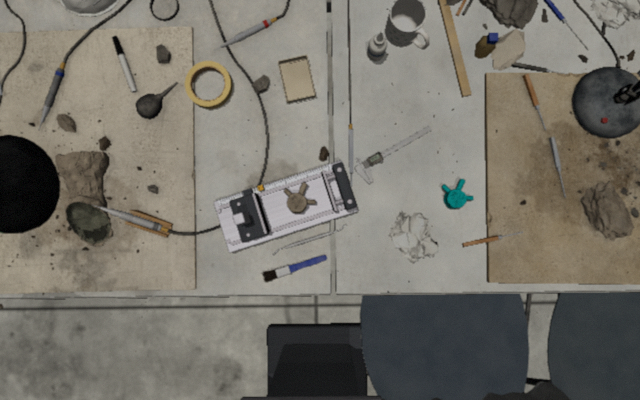

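View pics/side0.png

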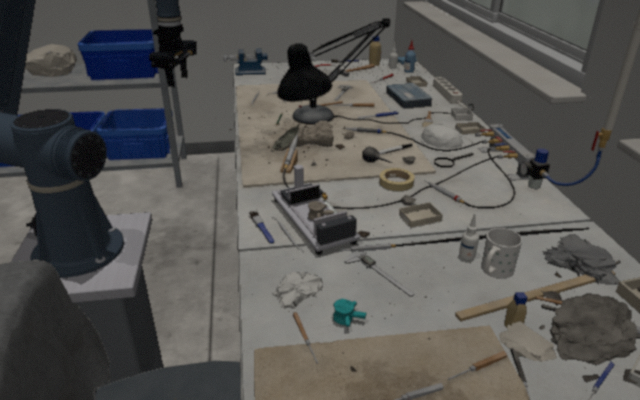

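Run:
```python
import cv2
i=cv2.imread("pics/top0.png")[140:265,190:360]
cv2.imwrite("pics/top0c.png",cv2.resize(i,None,fx=4.6,fy=4.6,interpolation=cv2.INTER_CUBIC))
i=cv2.imread("pics/side0.png")[140:280,230:400]
cv2.imwrite("pics/side0c.png",cv2.resize(i,None,fx=4.2,fy=4.2,interpolation=cv2.INTER_CUBIC))
```

```text
(no output)
```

View pics/top0c.png

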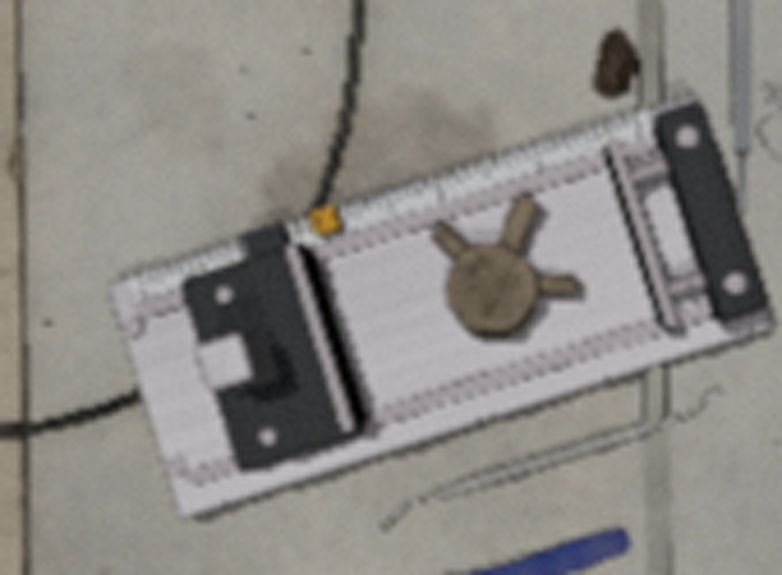

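View pics/side0c.png

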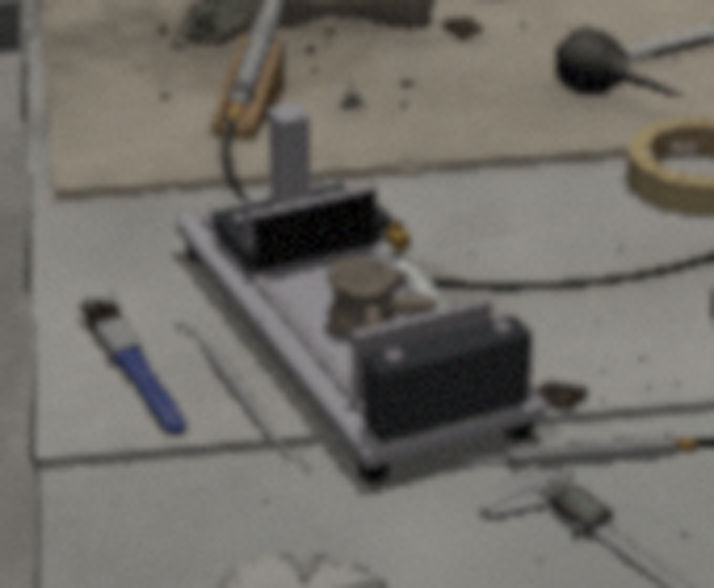

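The top view shows the brown vertebra on the bed at about (295,200), which is the one meant. The turquoise look-alike at (454,199) lies off the gauge. The head's post is at about (239,218), the marker at (261,188) and the anvil at about (330,191).

```bash
cat > h.py <<'E'
import numpy as np
def ray(p,uv,z):
    E=np.array(p["extrinsics"]);d=E[:3,:3]@np.array([(uv[0]-p["cx"])/p["fx"],(uv[1]-p["cy"])/p["fy"],1.]);o=E[:3,3]
    return o+d*(z-o[2])/d[2]
def proj(p,X):
    E=np.array(p["extrinsics"]);c=E[:3,:3].T@(np.array(X)-E[:3,3]);return np.array([p["cx"]+p["fx"]*c[0]/c[2],p["cy"]+p["fy"]*c[1]/c[2]])
E
python3 - <<'E'
import pickle,numpy as np
from h import *
p=pickle.load(open("top0.pkl","rb"))
c=lambda u,v:((u+.5)/4.6-.5+190,(v+.5)/4.6-.5+140)
K=[ray(p,c(*q),.028) for q in((117,280),(188,517),(772,325),(695,95))]
for k in K:print(k)
for i in range(4):print(np.linalg.norm(K[i]-K[(i+1)%4]))
yd=(K[3]-K[0]+K[2]-K[1]);yd/=np.linalg.norm(yd);xd=K[1]-K[0]+K[2]-K[3];xd/=np.linalg.norm(xd)
print("y",yd,np.degrees(np.arctan2(yd[1],yd[0])),"x",xd,np.degrees(np.arctan2(xd[1],xd[0])))
O=np.mean(K,0)*[1,1,0];print("O",O)
xd=np.array([yd[1],-yd[0],0])
for n,uv,z in(("post",(224,360),.122),("postTL",(197,348),.122),("postBL",(212,386),.122),("postTR",(240,334),.122),("postBR",(251,374),.122),("platefrontT",(304,240),.076),("platefrontB",(360,428),.076),("anvT",(606,150),.076),("anvB",(672,328),.076),("marker",(326,221),.044),("vert",(490,290),.066)):
    X=ray(p,c(*uv),z);print(n,X.round(4),"gauge x,y",((X-O)@xd).round(4),((X-O)@yd).round(4))
E
```

```text
[0.59641963 0.20360279 0.028     ]
[0.48245297 0.16990819 0.028     ]
[ 0.57017365 -0.11062074  0.028     ]
[ 0.68124109 -0.07571592  0.028     ]
0.11884328325573323
0.29392413486718105
0.11642303007189536
0.29191372657503
y [ 0.29452449 -0.95564393  0.        ] -72.87097416306204 x [-0.95654263 -0.29159253  0.        ] -163.0466774152342
O [0.58257183 0.04679358 0.        ]
post [0.5563 0.1348 0.122 ] gauge x,y -0.0008 -0.0918
postTL [0.5617 0.1465 0.122 ] gauge x,y -0.0095 -0.1015
postBL [0.5451 0.1401 0.122 ] gauge x,y 0.0084 -0.1002
postTR [0.5676 0.1277 0.122 ] gauge x,y -0.0095 -0.0817
postBR [0.5501 0.123  0.122 ] gauge x,y 0.0086 -0.0824
platefrontT [0.6112 0.1062 0.076 ] gauge x,y -0.0448 -0.0483
platefrontB [0.5249 0.0812 0.076 ] gauge x,y 0.045 -0.0499
anvT [ 0.6504 -0.0329  0.076 ] gauge x,y -0.0413 0.0961
anvB [ 0.5684 -0.0617  0.076 ] gauge x,y 0.0455 0.0995
marker [0.6221 0.1004 0.044 ] gauge x,y -0.0536 -0.0396
vert [0.5874 0.0217 0.066 ] gauge x,y 0.0028 0.0254
```

Call:
play_rows(series=[{"tx":0.02,"ty":-0.045},{"tx":0.02,"ty":-0.045},{"tx":0.02,"ty":-0.045},{"tx":0.02,"ty":-0.045},{"tx":0.02,"ty":-0.045},{"tx":0.035,"ty":-0.037,"turn":0.1},{"tx":0.035,"ty":-0.037,"turn":0.1},{"tx":0.035,"ty":-0.037,"turn":0.1},{"tx":0.035,"ty":-0.037,"turn":0.1},{"tx":0.035,"ty":-0.037,"turn":0.1}], gripper=1)

```text
invalid input
```

Call:
play_rows(series=[{"tx":0.02,"ty":-0.045,"tz":0.0,"turn":0.0},{"tx":0.02,"ty":-0.045,"tz":0.0,"turn":0.0},{"tx":0.02,"ty":-0.045,"tz":0.0,"turn":0.0},{"tx":0.02,"ty":-0.045,"tz":0.0,"turn":0.0},{"tx":0.02,"ty":-0.045,"tz":0.0,"turn":0.0},{"tx":0.035,"ty":-0.037,"tz":0.0,"turn":0.1},{"tx":0.035,"ty":-0.037,"tz":0.0,"turn":0.1},{"tx":0.035,"ty":-0.037,"tz":0.0,"turn":0.1},{"tx":0.035,"ty":-0.037,"tz":0.0,"turn":0.1},{"tx":0.035,"ty":-0.037,"tz":0.0,"turn":0.1}])

```text
time_s: 2.0
position: [0.4382, 0.2568, 0.2925]
tcp_rot: [[-0.172, 0.985, 0.001], [0.985, 0.172, 0.0], [0.0, 0.001, -1.0]]
force: [0.2, 0.8, -0.5]
opening: 1.002
```

Call:
play_rows(series=[{"tx":0.03,"ty":-0.031,"tz":0.0,"turn":0.03},{"tx":0.03,"ty":-0.031,"tz":0.0,"turn":0.03},{"tx":0.03,"ty":-0.031,"tz":0.0,"turn":0.03},{"tx":0.03,"ty":-0.031,"tz":0.0,"turn":0.03},{"tx":0.028,"ty":-0.029,"tz":-0.05,"turn":0.0},{"tx":0.0,"ty":0.0,"tz":0.0,"turn":0.0}])

```text
time_s: 2.6
position: [0.5557, 0.1332, 0.2488]
tcp_rot: [[-0.286, 0.958, -0.006], [0.958, 0.286, -0.001], [0.001, -0.006, -1.0]]
force: [-1.2, 0.7, 0.2]
opening: 0.997
```

Run:
```python
from rig import bot,vision,nets
import cv2,pickle
s=bot.read_state();print(s["position"],s["tcp_rot"],s["force"],s["time_s"])
p=vision.capture("wrist");cv2.imwrite("pics/w1.png",p["pixels"]);pickle.dump(p,open("w1.pkl","wb"));print(p["extrinsics"],p["fx"],p["cx"],p["cy"])
```

```text
[0.55572014 0.1331861  0.24882691] [[-2.86317362e-01  9.58113952e-01 -6.32634377e-03]
 [ 9.58134654e-01  2.86315160e-01 -1.27036233e-03]
 [ 5.94176251e-04 -6.42521599e-03 -9.99979182e-01]] [-1.2481751   0.6599281   0.24459884] 2.6
[[-0.28532166  0.91453301  0.28674191  0.47479531]
 [ 0.95843065  0.2717851   0.08685362  0.10780697]
 [ 0.00149832  0.29960345 -0.95406264  0.34085396]
 [ 0.          0.          0.          1.        ]] 307.6731020813968 319.78484759747533 202.8668008777576
```

View pics/w1.png

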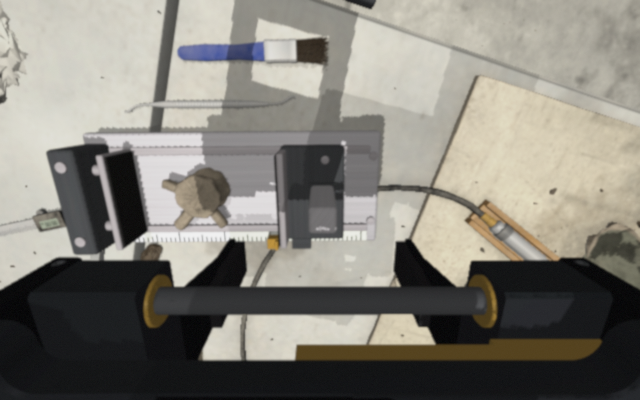

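Run:
```python
import pickle,cv2
from h import *
p=pickle.load(open("w1.pkl","rb"))
cv2.imwrite("pics/w1c.png",cv2.resize(p["pixels"][110:270,40:400],None,fx=2.2,fy=2.2,interpolation=cv2.INTER_CUBIC))
```

```text
(no output)
```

View pics/w1c.png

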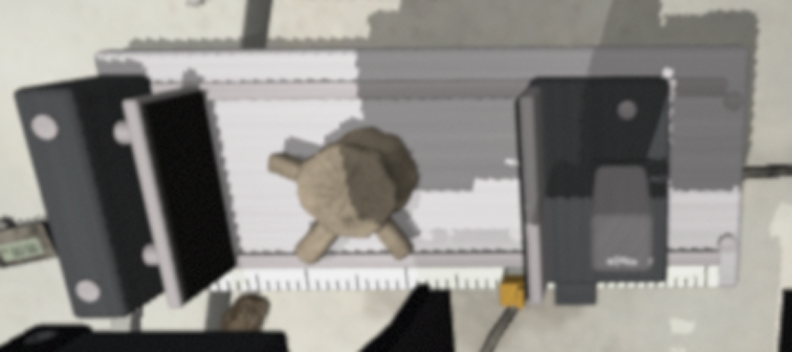

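Run:
```python
import pickle
from h import *
p=pickle.load(open("w1.pkl","rb"))
c=lambda u,v:((u+.5)/2.2-.5+40,(v+.5)/2.2-.5+110)
for n,uv,z in(("post",(622,242),.122),("TL",(591,213),.122),("BL",(591,270),.122),("TR",(648,213),.122),("BR",(655,270),.122),("bedTL",(97,50),.028),("bedTR",(745,48),.028),("stripBR",(738,286),.028)):
    print(n,ray(p,c(*uv),z).round(4))
a=ray(p,c(97,50),.028)-ray(p,c(745,48),.028);print(np.degrees(np.arctan2(a[1],a[0])),np.linalg.norm(a))
```

```text
post [0.5528 0.1335 0.122 ]
TL [0.5458 0.1204 0.122 ]
BL [0.5659 0.1261 0.122 ]
TR [0.5402 0.1389 0.122 ]
BR [0.5596 0.1476 0.122 ]
bedTL [ 0.5653 -0.1093  0.028 ]
bedTR [0.481  0.1709 0.028 ]
stripBR [0.5924 0.2073 0.028 ]
-73.25572681703153 0.29258202798000177
```

Call:
play_rows(series=[{"tx":-0.001,"ty":0.001,"tz":-0.04,"turn":0.0},{"tx":0.0,"ty":0.0,"tz":-0.04,"turn":0.0},{"tx":0.0,"ty":0.0,"tz":-0.025,"turn":0.0},{"tx":0.0,"ty":0.0,"tz":-0.0085,"turn":0.0},{"tx":0.0,"ty":0.0,"tz":0.0,"turn":0.0},{"tx":0.0,"ty":0.0,"tz":0.0,"turn":0.0}])

```text
time_s: 3.25
position: [0.5547, 0.1377, 0.164]
tcp_rot: [[-0.291, 0.957, 0.002], [0.957, 0.291, 0.0], [-0.001, 0.002, -1.0]]
force: [0.7, -0.4, 0.6]
opening: 1.0
```

Run:
```python
from rig import bot,vision,nets
import cv2,pickle
s=bot.read_state();print(s["position"],s["tcp_rot"],s["force"],s["time_s"])
p=vision.capture("side");cv2.imwrite("pics/s2.png",cv2.resize(p["pixels"][100:280,230:400],None,fx=3.3,fy=3.3))
p=vision.capture("wrist");cv2.imwrite("pics/w2.png",p["pixels"])
```

```text
[0.554662   0.13767731 0.16401378] [[-2.90939417e-01  9.56738236e-01  2.49058132e-03]
 [ 9.56741335e-01  2.90939812e-01  2.10500695e-04]
 [-5.23215198e-04  2.44408505e-03 -9.99996876e-01]] [ 0.67908328 -0.44748472  0.62440204] 3.25
```

View pics/s2.png

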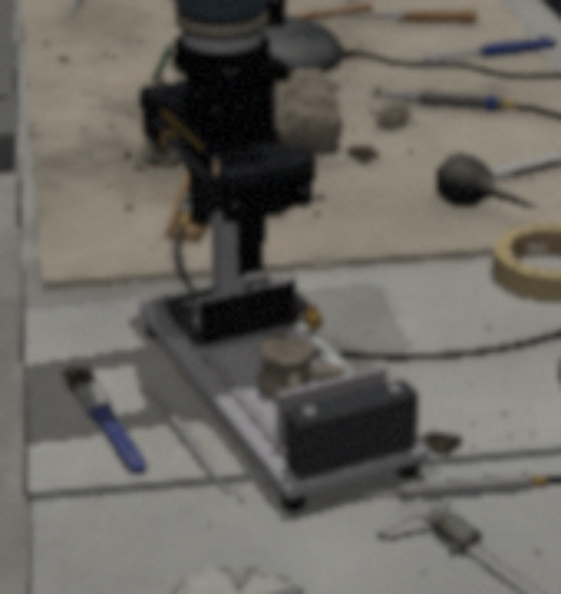

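View pics/w2.png

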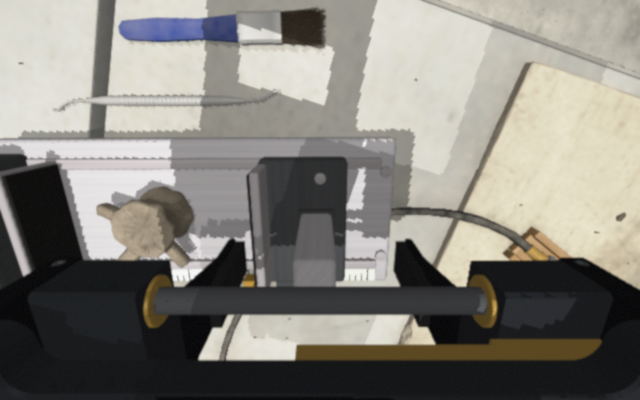

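Call:
play_rows(series=[{"tx":0.0,"ty":-0.001,"tz":-0.0065,"turn":0.0},{"tx":0.0,"ty":0.0,"tz":0.0,"turn":0.0}])

```text
time_s: 3.55
position: [0.554, 0.1362, 0.1574]
tcp_rot: [[-0.29, 0.957, 0.0], [0.957, 0.29, -0.0], [-0.0, 0.0, -1.0]]
force: [-0.6, 0.2, 0.7]
opening: 1.003
```

Call:
play_rows(series=[{"tx":0.0,"ty":0.0,"tz":0.0,"turn":0.0},{"tx":0.0,"ty":0.0,"tz":0.0,"turn":0.0},{"tx":0.0,"ty":0.0,"tz":0.0,"turn":0.0},{"tx":0.0,"ty":0.0,"tz":0.0,"turn":0.0},{"tx":0.0,"ty":0.0,"tz":0.0,"turn":0.0},{"tx":0.0,"ty":0.0,"tz":0.0,"turn":0.0},{"tx":0.0,"ty":0.0,"tz":0.0,"turn":0.0},{"tx":0.0,"ty":0.0,"tz":0.0,"turn":0.0}], gripper=0.0)

```text
time_s: 4.35
position: [0.5541, 0.1363, 0.1573]
tcp_rot: [[-0.29, 0.957, 0.0], [0.957, 0.29, 0.0], [0.0, 0.0, -1.0]]
force: [0.1, 0.4, -0.3]
opening: 0.359
```

Call:
play_rows(series=[{"tx":0.0,"ty":0.0,"tz":0.0,"turn":0.0},{"tx":0.0,"ty":0.0,"tz":0.0,"turn":0.0},{"tx":0.0,"ty":0.0,"tz":0.0,"turn":0.0},{"tx":0.0,"ty":0.0,"tz":0.0,"turn":0.0}])

```text
time_s: 4.75
position: [0.5542, 0.136, 0.1573]
tcp_rot: [[-0.291, 0.957, 0.0], [0.957, 0.291, -0.001], [-0.001, -0.0, -1.0]]
force: [0.9, -1.7, -0.4]
opening: 0.254
```

Call:
play_rows(series=[{"tx":0.0015,"ty":-0.0048,"tz":0.0,"turn":0.0},{"tx":0.0015,"ty":-0.0048,"tz":0.0,"turn":0.0},{"tx":0.0015,"ty":-0.0048,"tz":0.0,"turn":0.0},{"tx":0.0014,"ty":-0.0048,"tz":0.0,"turn":0.0},{"tx":0.0014,"ty":-0.0048,"tz":0.0,"turn":0.0},{"tx":0.0014,"ty":-0.0048,"tz":0.0,"turn":0.0},{"tx":0.0015,"ty":-0.0048,"tz":0.0,"turn":0.0}])

```text
time_s: 5.45
position: [0.5624, 0.1092, 0.1573]
tcp_rot: [[-0.29, 0.957, 0.0], [0.957, 0.29, 0.0], [0.0, 0.0, -1.0]]
force: [0.4, 3.5, 0.9]
opening: 0.253
```

```bash
cat > look.py <<'E'
import sys
from rig import bot,vision
import cv2,pickle,numpy as np
s=bot.read_state();f=s["force"];yd=np.array([.2907,-.9568,0]);xd=np.array([-.9568,-.2907,0])
print("t",s["time_s"],"pos",s["position"].round(4),"Fy %.1f Fx %.1f Fz %.1f"%(f@yd,f@xd,f[2]),"s",(s["position"]-[.5541,.1361,.1573])@yd*1000,s["moment"].round(2))
for n in sys.argv[2:]:
    p=vision.capture(n);pickle.dump(p,open(sys.argv[1]+n+".pkl","wb"))
    c=p["pixels"][140:265,190:360] if n=="top" else p["pixels"][110:280,230:400] if n=="side" else p["pixels"]
    k=4.6 if n=="top" else 3.4 if n=="side" else 1
    cv2.imwrite("pics/%s%s.png"%(sys.argv[1],n),cv2.resize(c,None,fx=k,fy=k,interpolation=cv2.INTER_CUBIC))
E
python3 look.py a top
```

```text
t 5.45 pos [0.5624 0.1092 0.1573] Fy -3.2 Fx -1.4 Fz 0.9 s 28.13953633310807 [0.59 0.05 0.12]
```

View pics/atop.png

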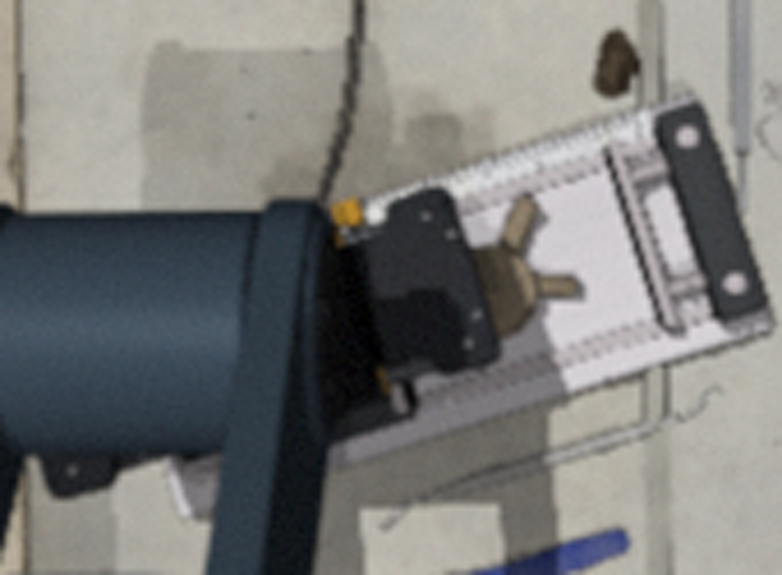

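Call:
play_rows(series=[{"tx":0.0007,"ty":-0.0024,"tz":0.0,"turn":0.0},{"tx":0.0007,"ty":-0.0024,"tz":0.0,"turn":0.0},{"tx":0.0008,"ty":-0.0024,"tz":0.0,"turn":0.0},{"tx":0.0007,"ty":-0.0024,"tz":0.0,"turn":0.0},{"tx":0.0007,"ty":-0.0024,"tz":0.0,"turn":0.0},{"tx":0.0008,"ty":-0.0024,"tz":0.0,"turn":0.0},{"tx":0.0007,"ty":-0.0024,"tz":0.0,"turn":0.0},{"tx":0.0007,"ty":-0.0024,"tz":0.0,"turn":0.0},{"tx":0.0008,"ty":-0.0024,"tz":0.0,"turn":0.0},{"tx":0.0007,"ty":-0.0024,"tz":0.0,"turn":0.0}])

```text
time_s: 6.5
position: [0.5682, 0.0901, 0.1573]
tcp_rot: [[-0.29, 0.957, 0.0], [0.957, 0.29, 0.0], [-0.0, 0.0, -1.0]]
force: [0.2, 3.3, -1.3]
opening: 0.25
```

```bash
python3 look.py b top wrist
```

```text
t 6.5 pos [0.5682 0.0901 0.1573] Fy -3.1 Fx -1.2 Fz -1.3 s 48.17126303560147 [ 0.67 -0.1   0.07]
```

View pics/btop.png

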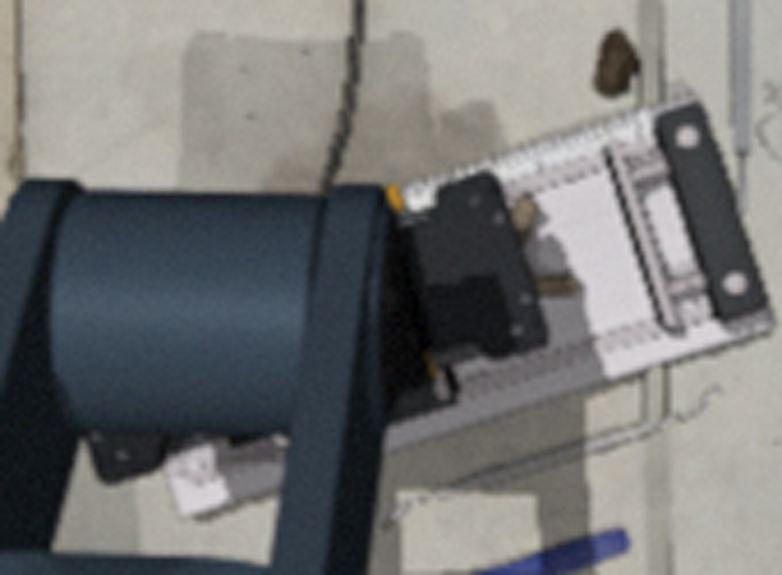

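View pics/bwrist.png

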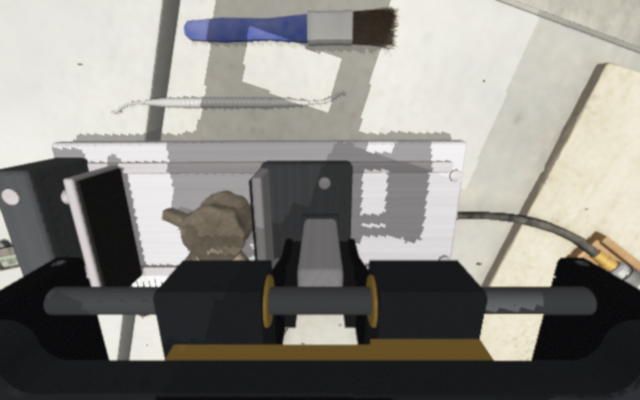

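Call:
play_rows(series=[{"tx":0.0005,"ty":-0.0018,"tz":0.0,"turn":0.0},{"tx":0.0005,"ty":-0.0018,"tz":0.0,"turn":0.0},{"tx":0.0006,"ty":-0.0018,"tz":0.0,"turn":0.0},{"tx":0.0005,"ty":-0.0018,"tz":0.0,"turn":0.0},{"tx":0.0006,"ty":-0.0018,"tz":0.0,"turn":0.0},{"tx":0.0005,"ty":-0.0018,"tz":0.0,"turn":0.0},{"tx":0.0006,"ty":-0.0018,"tz":0.0,"turn":0.0},{"tx":0.0005,"ty":-0.0018,"tz":0.0,"turn":0.0},{"tx":0.0006,"ty":-0.0018,"tz":0.0,"turn":0.0}])

```text
time_s: 7.5
position: [0.5721, 0.0773, 0.1573]
tcp_rot: [[-0.29, 0.957, 0.0], [0.957, 0.29, 0.0], [0.0, 0.0, -1.0]]
force: [1.6, 5.0, -0.5]
opening: 0.25
```

```bash
python3 look.py c  wrist
```

```text
t 7.5 pos [0.5721 0.0773 0.1573] Fy -4.4 Fx -3.0 Fz -0.5 s 61.45082921594089 [ 0.82 -0.21  0.12]
```

View pics/cwrist.png

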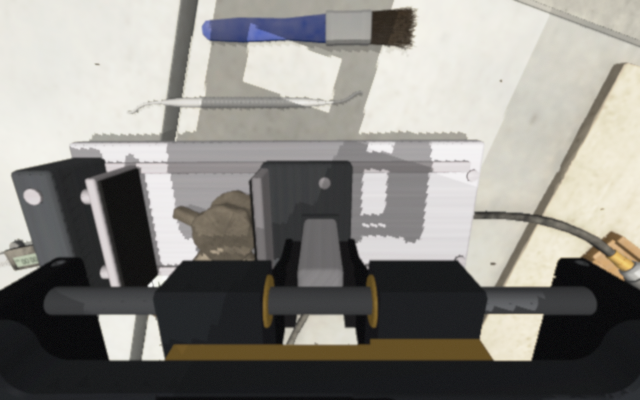

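Call:
play_rows(series=[{"tx":0.0004,"ty":-0.0012,"tz":0.0,"turn":0.0},{"tx":0.0004,"ty":-0.0012,"tz":0.0,"turn":0.0},{"tx":0.0004,"ty":-0.0012,"tz":0.0,"turn":0.0},{"tx":0.0004,"ty":-0.0012,"tz":0.0,"turn":0.0}])

```text
time_s: 7.95
position: [0.5733, 0.0736, 0.1573]
tcp_rot: [[-0.29, 0.957, 0.0], [0.957, 0.29, 0.0], [0.0, 0.0, -1.0]]
force: [1.5, 4.8, 0.3]
opening: 0.249
```

```bash
python3 look.py d top wrist
```

```text
t 7.95 pos [0.5733 0.0736 0.1573] Fy -4.2 Fx -2.9 Fz 0.3 s 65.40113014859791 [ 0.82 -0.16  0.15]
```

View pics/dwrist.png

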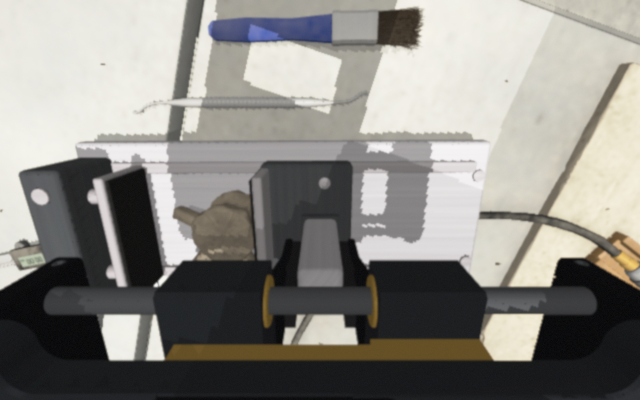

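View pics/dtop.png

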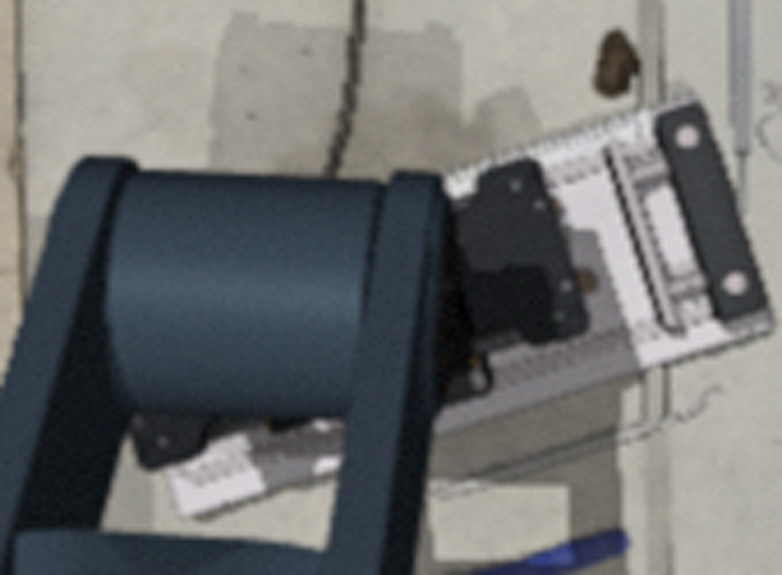

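Call:
play_rows(series=[{"tx":0.0004,"ty":-0.0012,"tz":0.0,"turn":0.0},{"tx":0.0004,"ty":-0.0012,"tz":0.0,"turn":0.0},{"tx":0.0004,"ty":-0.0012,"tz":0.0,"turn":0.0},{"tx":0.0004,"ty":-0.0012,"tz":0.0,"turn":0.0}])

```text
time_s: 8.45
position: [0.5745, 0.0696, 0.1573]
tcp_rot: [[-0.29, 0.957, -0.0], [0.957, 0.29, 0.0], [0.0, -0.0, -1.0]]
force: [1.1, 4.4, -0.0]
opening: 0.251
```

```bash
python3 look.py e
```

```text
t 8.45 pos [0.5745 0.0696 0.1573] Fy -3.9 Fx -2.4 Fz -0.0 s 69.59880336733876 [ 0.85 -0.19  0.13]
```

Call:
play_rows(series=[{"tx":0.0004,"ty":-0.0012,"tz":0.0,"turn":0.0},{"tx":0.0004,"ty":-0.0012,"tz":0.0,"turn":0.0},{"tx":0.0004,"ty":-0.0012,"tz":0.0,"turn":0.0}])

```text
time_s: 8.75
position: [0.5755, 0.0666, 0.1573]
tcp_rot: [[-0.29, 0.957, -0.0], [0.957, 0.29, -0.0], [0.0, -0.0, -1.0]]
force: [1.1, 4.7, 0.2]
opening: 0.251
```

```bash
python3 look.py e top wrist
```

```text
t 8.75 pos [0.5755 0.0666 0.1573] Fy -4.2 Fx -2.4 Fz 0.2 s 72.71507035295832 [ 0.84 -0.15  0.16]
```

View pics/etop.png

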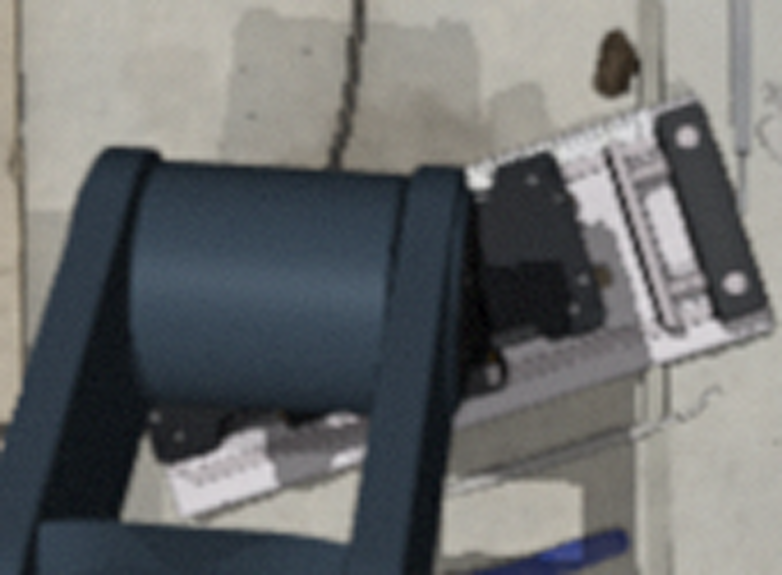

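View pics/ewrist.png

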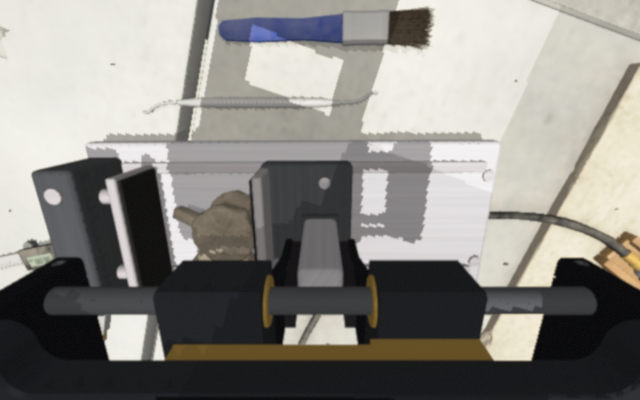

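Call:
play_rows(series=[{"tx":0.0004,"ty":-0.0012,"tz":0.0,"turn":0.0},{"tx":0.0003,"ty":-0.0012,"tz":0.0,"turn":0.0},{"tx":0.0004,"ty":-0.0012,"tz":0.0,"turn":0.0}])

```text
time_s: 9.15
position: [0.5764, 0.0638, 0.1573]
tcp_rot: [[-0.29, 0.957, -0.0], [0.957, 0.29, 0.0], [0.0, -0.0, -1.0]]
force: [0.5, 4.0, -0.1]
opening: 0.253
```

```bash
python3 look.py f
```

```text
t 9.15 pos [0.5764 0.0638 0.1573] Fy -3.7 Fx -1.7 Fz -0.1 s 75.67726698395481 [ 0.83 -0.08  0.14]
```

Call:
play_rows(series=[{"tx":0.0004,"ty":-0.0012,"tz":0.0,"turn":0.0},{"tx":0.0003,"ty":-0.0012,"tz":0.0,"turn":0.0},{"tx":0.0004,"ty":-0.0012,"tz":0.0,"turn":0.0}])

```text
time_s: 9.45
position: [0.5772, 0.0608, 0.1573]
tcp_rot: [[-0.29, 0.957, -0.0], [0.957, 0.29, -0.0], [0.0, -0.0, -1.0]]
force: [0.5, 4.5, 0.9]
opening: 0.248
```

```bash
python3 look.py g top wrist
```

```text
t 9.45 pos [0.5772 0.0608 0.1573] Fy -4.2 Fx -1.8 Fz 0.9 s 78.73875950523585 [ 0.81 -0.11  0.12]
```

View pics/gwrist.png

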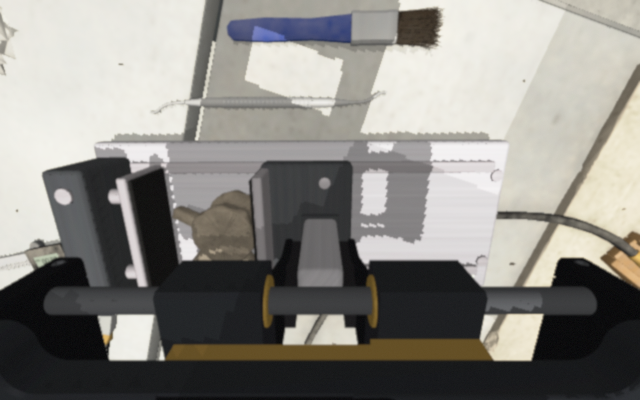

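View pics/gtop.png

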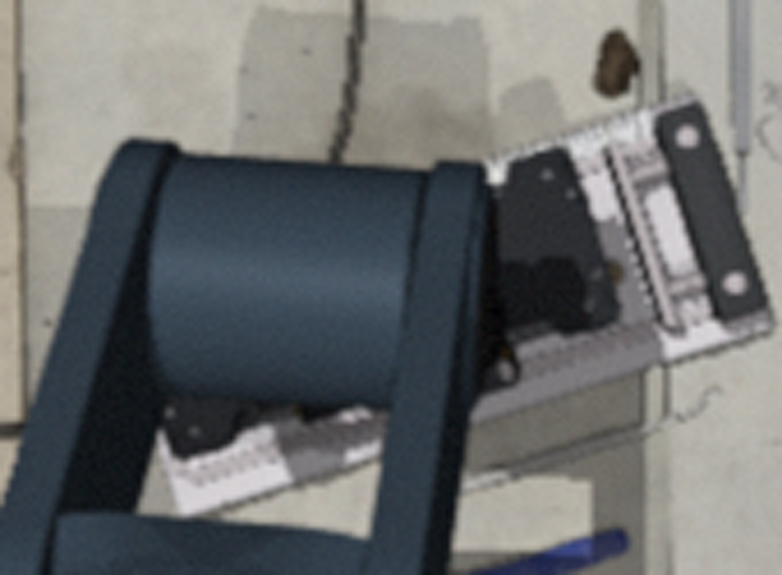

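Call:
play_rows(series=[{"tx":0.0004,"ty":-0.0012,"tz":0.0,"turn":0.0},{"tx":0.0003,"ty":-0.0012,"tz":0.0,"turn":0.0},{"tx":0.0004,"ty":-0.0012,"tz":0.0,"turn":0.0}])

```text
time_s: 9.85
position: [0.5781, 0.058, 0.1573]
tcp_rot: [[-0.29, 0.957, -0.0], [0.957, 0.29, 0.0], [0.0, -0.0, -1.0]]
force: [0.4, 4.3, 1.3]
opening: 0.252
```

```bash
python3 look.py h
```

```text
t 9.85 pos [0.5781 0.058  0.1573] Fy -4.0 Fx -1.7 Fz 1.3 s 81.66527548561226 [ 0.86 -0.02  0.08]
```

Call:
play_rows(series=[{"tx":0.0002,"ty":-0.0006,"tz":0.0,"turn":0.0},{"tx":0.0002,"ty":-0.0006,"tz":0.0,"turn":0.0},{"tx":0.0002,"ty":-0.0006,"tz":0.0,"turn":0.0},{"tx":0.0002,"ty":-0.0006,"tz":0.0,"turn":0.0}])

```text
time_s: 10.25
position: [0.5787, 0.0561, 0.1573]
tcp_rot: [[-0.29, 0.957, -0.0], [0.957, 0.29, -0.0], [0.0, -0.0, -1.0]]
force: [-0.7, 4.1, 1.7]
opening: 0.25
```

```bash
python3 look.py h
```

```text
t 10.25 pos [0.5787 0.0561 0.1573] Fy -4.1 Fx -0.5 Fz 1.7 s 83.6998774163754 [0.75 0.02 0.11]
```

Call:
play_rows(series=[{"tx":0.0002,"ty":-0.0006,"tz":0.0,"turn":0.0},{"tx":0.0002,"ty":-0.0006,"tz":0.0,"turn":0.0},{"tx":0.0002,"ty":-0.0006,"tz":0.0,"turn":0.0},{"tx":0.0002,"ty":-0.0006,"tz":0.0,"turn":0.0}])

```text
time_s: 10.65
position: [0.5792, 0.0544, 0.1573]
tcp_rot: [[-0.29, 0.957, -0.001], [0.957, 0.29, 0.0], [0.001, -0.0, -1.0]]
force: [-0.2, 4.5, 1.6]
opening: 0.252
```

```bash
python3 look.py i top wrist
```

```text
t 10.65 pos [0.5792 0.0544 0.1573] Fy -4.3 Fx -1.1 Fz 1.6 s 85.48464240243585 [0.95 0.09 0.12]
```

View pics/iwrist.png

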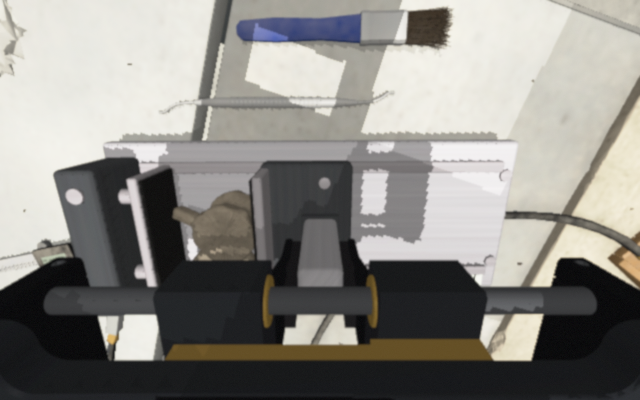

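View pics/itop.png

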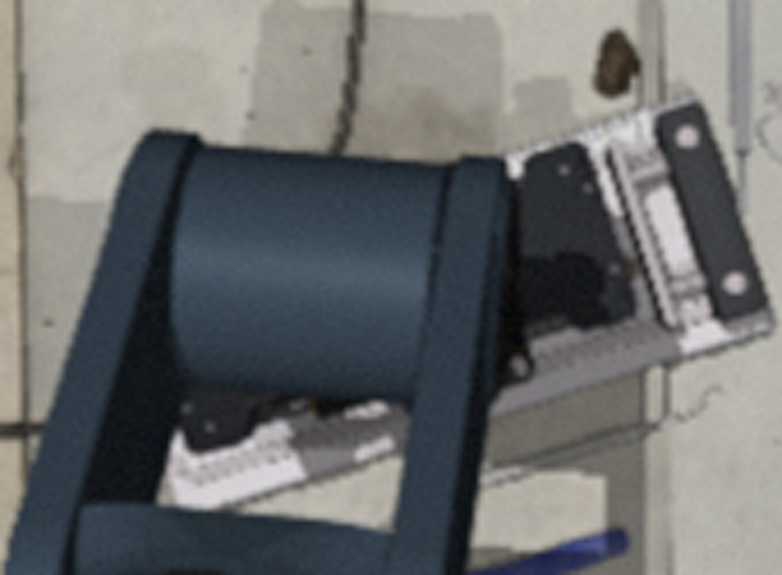

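Call:
play_rows(series=[{"tx":0.0002,"ty":-0.0006,"tz":0.0,"turn":0.0},{"tx":0.0002,"ty":-0.0006,"tz":0.0,"turn":0.0},{"tx":0.0002,"ty":-0.0006,"tz":0.0,"turn":0.0},{"tx":0.0001,"ty":-0.0006,"tz":0.0,"turn":0.0}])

```text
time_s: 11.15
position: [0.5796, 0.0532, 0.1573]
tcp_rot: [[-0.29, 0.957, -0.001], [0.957, 0.29, 0.002], [0.002, -0.0, -1.0]]
force: [-0.5, 8.7, 2.9]
opening: 0.248
```

```bash
python3 look.py j
```

```text
t 11.15 pos [0.5796 0.0532 0.1573] Fy -8.4 Fx -2.1 Fz 2.9 s 86.68989893334997 [1.33 0.11 0.1 ]
```

Call:
play_rows(series=[{"tx":0.0002,"ty":-0.0006,"tz":0.0,"turn":0.0},{"tx":0.0,"ty":0.0,"tz":0.0,"turn":0.0}])

```text
time_s: 11.35
position: [0.5797, 0.0529, 0.1573]
tcp_rot: [[-0.29, 0.957, -0.001], [0.957, 0.29, 0.002], [0.002, -0.0, -1.0]]
force: [-1.2, 7.8, 3.0]
opening: 0.251
```

```bash
python3 look.py k wrist
```

```text
t 11.35 pos [0.5797 0.0529 0.1573] Fy -7.9 Fx -1.1 Fz 3.0 s 87.01758492547843 [1.29 0.08 0.13]
```

View pics/kwrist.png

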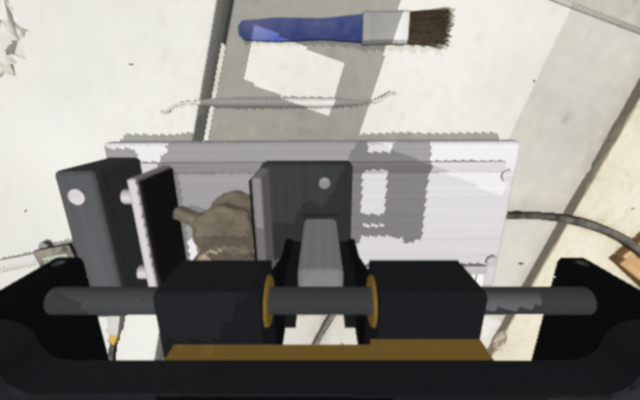

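Call:
play_rows(series=[{"tx":0.0002,"ty":-0.0006,"tz":0.0,"turn":0.0}])

```text
time_s: 11.5
position: [0.5797, 0.0527, 0.1573]
tcp_rot: [[-0.29, 0.957, -0.001], [0.957, 0.29, 0.002], [0.003, -0.0, -1.0]]
force: [-1.8, 9.6, 2.5]
opening: 0.25
```

Call:
play_rows(series=[{"tx":0.0002,"ty":-0.0006,"tz":0.0,"turn":0.0}])

```text
time_s: 11.6
position: [0.5798, 0.0524, 0.1573]
tcp_rot: [[-0.29, 0.957, -0.001], [0.957, 0.29, 0.003], [0.003, -0.0, -1.0]]
force: [-0.5, 9.3, 2.2]
opening: 0.25
```

Call:
play_rows(series=[{"tx":0.0002,"ty":-0.0006,"tz":0.0,"turn":0.0}])

```text
time_s: 11.7
position: [0.5799, 0.0521, 0.1574]
tcp_rot: [[-0.29, 0.957, -0.001], [0.957, 0.29, 0.003], [0.003, -0.001, -1.0]]
force: [-1.2, 10.8, 2.5]
opening: 0.251
```

Call:
play_rows(series=[{"tx":0.0002,"ty":-0.0006,"tz":0.0,"turn":0.0}])

```text
time_s: 11.8
position: [0.58, 0.0518, 0.1574]
tcp_rot: [[-0.29, 0.957, -0.002], [0.957, 0.29, 0.003], [0.004, -0.001, -1.0]]
force: [-0.9, 12.0, 2.6]
opening: 0.248
```

```bash
python3 look.py l top wrist; python3 look.py l
python3 - <<'E'
import pickle,cv2,numpy as np
a=[cv2.resize(pickle.load(open(k+"wrist.pkl","rb"))["pixels"][140:270,60:300],None,fx=3,fy=2.2,interpolation=cv2.INTER_CUBIC) for k in "il"]
cv2.imwrite("pics/cmp1.png",np.vstack(a))
E
```

```text
t 11.8 pos [0.58   0.0518 0.1574] Fy -11.7 Fx -2.7 Fz 2.6 s 88.14419264181004 [1.76 0.11 0.12]
t 11.9 pos [0.58   0.0518 0.1573] Fy -11.3 Fx -1.6 Fz 2.1 s 88.17452684090586 [1.64 0.11 0.14]
```

View pics/cmp1.png

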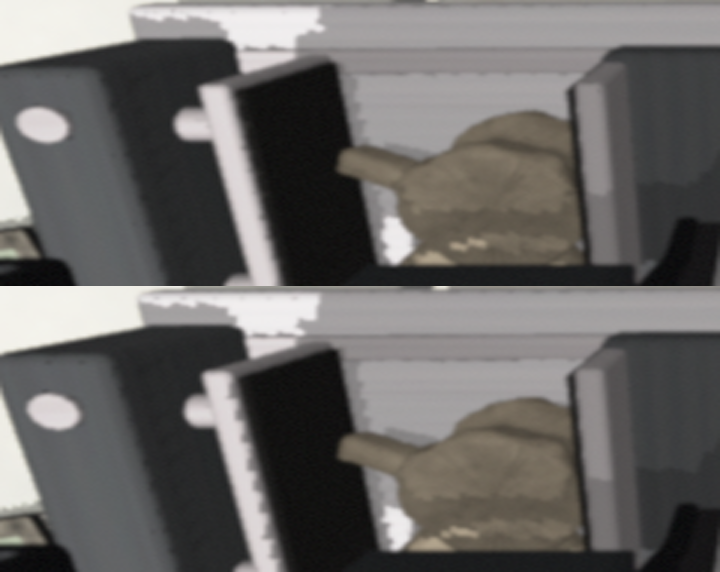

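Call:
play_rows(series=[{"tx":0.0002,"ty":-0.0006,"tz":0.0,"turn":0.0}])

```text
time_s: 12.0
position: [0.5801, 0.0516, 0.1574]
tcp_rot: [[-0.29, 0.957, -0.002], [0.957, 0.29, 0.004], [0.004, -0.001, -1.0]]
force: [-0.4, 13.2, 4.0]
opening: 0.249
```

Call:
play_rows(series=[{"tx":0.0001,"ty":-0.0004,"tz":0.0,"turn":0.0}])

```text
time_s: 12.1
position: [0.5801, 0.0514, 0.1573]
tcp_rot: [[-0.289, 0.957, -0.002], [0.957, 0.289, 0.004], [0.004, -0.001, -1.0]]
force: [-0.4, 12.9, 3.6]
opening: 0.252
```

```bash
python3 look.py m wrist top; python3 look.py m
```

```text
t 12.1 pos [0.5801 0.0514 0.1573] Fy -12.5 Fx -3.4 Fz 3.6 s 88.59297783288415 [1.94 0.07 0.17]
t 12.2 pos [0.5801 0.0514 0.1574] Fy -12.4 Fx -2.3 Fz 2.8 s 88.60574623219055 [1.87 0.14 0.15]
```

Call:
play_rows(series=[{"tx":0.0002,"ty":-0.0005,"tz":0.0,"turn":0.0},{"tx":0.0,"ty":0.0,"tz":0.0,"turn":0.0}])

```text
time_s: 12.4
position: [0.5802, 0.0512, 0.1573]
tcp_rot: [[-0.29, 0.957, -0.002], [0.957, 0.29, 0.004], [0.004, -0.001, -1.0]]
force: [-0.7, 12.6, 3.2]
opening: 0.249
```

```bash
python3 look.py n wrist top; python3 look.py n side
```

```text
t 12.4 pos [0.5802 0.0512 0.1573] Fy -12.2 Fx -2.9 Fz 3.2 s 88.84025809509824 [1.97 0.16 0.08]
t 12.5 pos [0.5802 0.0512 0.1573] Fy -12.6 Fx -2.4 Fz 3.5 s 88.8333602515381 [1.98 0.12 0.13]
```

View pics/nwrist.png

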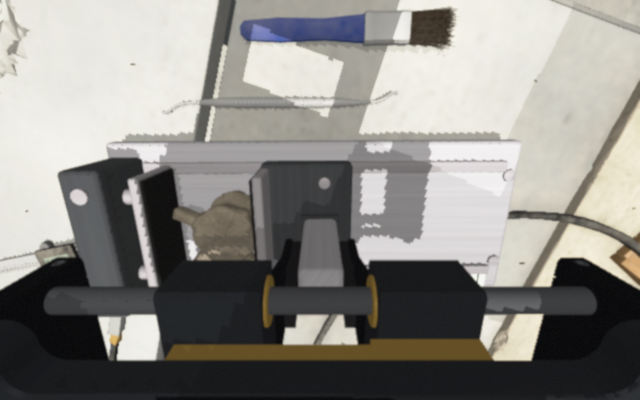

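Call:
play_rows(series=[{"tx":-0.0004,"ty":0.0012,"tz":0.0,"turn":0.0},{"tx":-0.0004,"ty":0.0012,"tz":0.0,"turn":0.0},{"tx":-0.0004,"ty":0.0012,"tz":0.0,"turn":0.0},{"tx":-0.0004,"ty":0.0012,"tz":0.0,"turn":0.0},{"tx":-0.0004,"ty":0.0012,"tz":0.0,"turn":0.0},{"tx":-0.0004,"ty":0.0012,"tz":0.0,"turn":0.0},{"tx":-0.0004,"ty":0.0012,"tz":0.0,"turn":0.0},{"tx":-0.0004,"ty":0.0012,"tz":0.0,"turn":0.0},{"tx":-0.0004,"ty":0.0012,"tz":0.0,"turn":0.0}])

```text
time_s: 13.45
position: [0.5786, 0.0564, 0.1573]
tcp_rot: [[-0.29, 0.957, 0.001], [0.957, 0.29, -0.001], [-0.001, 0.0, -1.0]]
force: [1.0, -2.5, 0.7]
opening: 0.249
```

```bash
python3 look.py o wrist top side
```

```text
t 13.45 pos [0.5786 0.0564 0.1573] Fy 2.7 Fx -0.2 Fz 0.7 s 83.34421629527924 [-0.28 -0.02  0.07]
```

View pics/owrist.png

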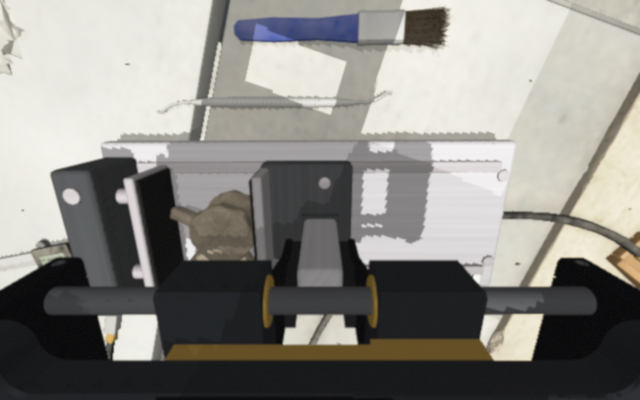

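View pics/oside.png

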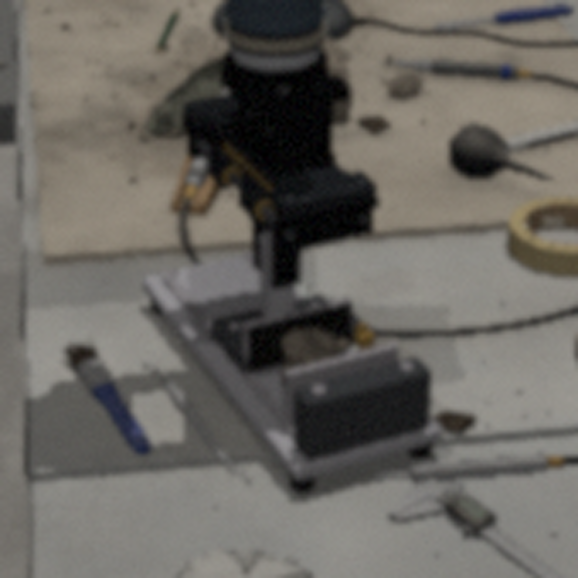

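Call:
play_rows(series=[{"tx":-0.0003,"ty":0.0012,"tz":0.0,"turn":0.0},{"tx":-0.0004,"ty":0.0012,"tz":0.0,"turn":0.0},{"tx":-0.0003,"ty":0.0012,"tz":0.0,"turn":0.0},{"tx":-0.0004,"ty":0.0012,"tz":0.0,"turn":0.0},{"tx":-0.0002,"ty":0.0006,"tz":0.0,"turn":0.0},{"tx":0.0,"ty":0.0,"tz":0.0,"turn":0.0}])

```text
time_s: 14.2
position: [0.577, 0.0619, 0.1573]
tcp_rot: [[-0.29, 0.957, -0.0], [0.957, 0.29, 0.0], [0.0, -0.0, -1.0]]
force: [0.6, -2.4, 0.5]
opening: 0.248
```

```bash
python3 look.py p wrist top side
```

```text
t 14.2 pos [0.577  0.0619 0.1573] Fy 2.4 Fx 0.1 Fz 0.5 s 77.67312582470186 [-0.37 -0.01  0.14]
```

View pics/pwrist.png

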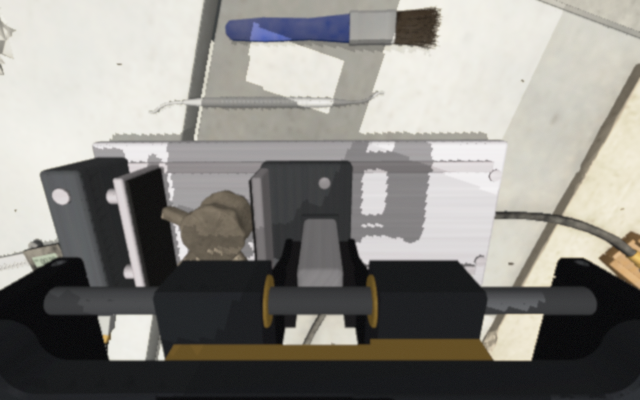

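Call:
play_rows(series=[{"tx":0.0002,"ty":-0.0006,"tz":0.0,"turn":0.0},{"tx":0.0002,"ty":-0.0006,"tz":0.0,"turn":0.0},{"tx":0.0,"ty":0.0,"tz":0.0,"turn":0.0}])

```text
time_s: 14.65
position: [0.5771, 0.0614, 0.1574]
tcp_rot: [[-0.29, 0.957, -0.0], [0.957, 0.29, 0.001], [0.001, -0.0, -1.0]]
force: [-1.2, 3.2, 0.9]
opening: 0.251
```

```bash
python3 look.py q
```

```text
t 14.65 pos [0.5771 0.0614 0.1574] Fy -3.4 Fx 0.2 Fz 0.9 s 78.17338433916092 [0.34 0.04 0.1 ]
```

Call:
play_rows(series=[{"tx":0.0002,"ty":-0.0006,"tz":0.0,"turn":0.0},{"tx":0.0,"ty":0.0,"tz":0.0,"turn":0.0}])

```text
time_s: 14.85
position: [0.5774, 0.0605, 0.1573]
tcp_rot: [[-0.29, 0.957, -0.0], [0.957, 0.29, 0.001], [0.001, -0.0, -1.0]]
force: [-1.0, 2.5, -0.2]
opening: 0.25
```

```bash
python3 look.py r
```

```text
t 14.85 pos [0.5774 0.0605 0.1573] Fy -2.7 Fx 0.2 Fz -0.2 s 79.0656932708113 [0.44 0.07 0.15]
```

Call:
play_rows(series=[{"tx":0.0,"ty":0.0,"tz":0.0,"turn":0.0},{"tx":0.0,"ty":0.0,"tz":0.0,"turn":0.0},{"tx":0.0,"ty":0.0,"tz":0.0,"turn":0.0},{"tx":0.0,"ty":0.0,"tz":0.0,"turn":0.0},{"tx":0.0,"ty":0.0,"tz":0.0,"turn":0.0},{"tx":0.0,"ty":0.0,"tz":0.0,"turn":0.0}], gripper=0.55)

```text
time_s: 15.45
position: [0.5776, 0.0601, 0.1573]
tcp_rot: [[-0.29, 0.957, 0.0], [0.957, 0.29, -0.0], [-0.0, 0.0, -1.0]]
force: [0.1, -0.4, -0.1]
opening: 0.546
```

```bash
python3 look.py s wrist
```

```text
t 15.45 pos [0.5776 0.0601 0.1573] Fy 0.4 Fx 0.0 Fz -0.1 s 79.53436554291129 [0.03 0.06 0.04]
```

View pics/swrist.png

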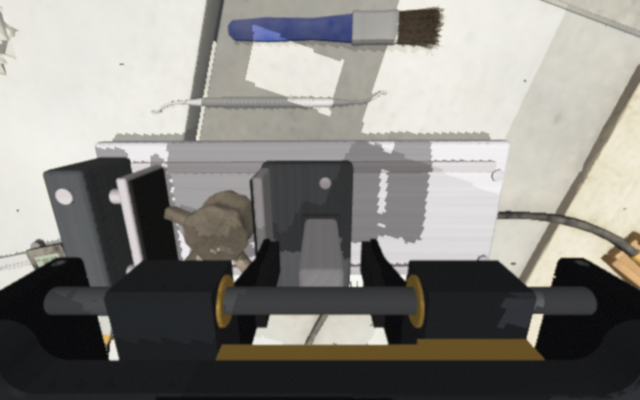

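Released. I'll go straight up, then move sideways toward the robot to clear the view.

Call:
play_rows(series=[{"tx":0.0,"ty":0.0,"tz":0.03,"turn":0.0},{"tx":0.0,"ty":0.0,"tz":0.04,"turn":0.0},{"tx":0.0,"ty":0.0,"tz":0.04,"turn":0.0},{"tx":0.0,"ty":0.04,"tz":0.04,"turn":0.0},{"tx":-0.02,"ty":0.05,"tz":0.0,"turn":0.0},{"tx":-0.02,"ty":0.05,"tz":0.0,"turn":0.0},{"tx":-0.02,"ty":0.05,"tz":0.0,"turn":0.0},{"tx":-0.02,"ty":0.05,"tz":0.0,"turn":0.0},{"tx":-0.02,"ty":0.05,"tz":0.0,"turn":0.0},{"tx":0.0,"ty":0.0,"tz":0.0,"turn":0.0}])

```text
time_s: 16.5
position: [0.4948, 0.2965, 0.2774]
tcp_rot: [[-0.296, 0.955, -0.001], [0.955, 0.296, 0.002], [0.002, -0.001, -1.0]]
force: [-0.0, -0.7, -0.1]
opening: 0.55
```

```bash
python3 look.py z top side
```

```text
t 16.5 pos [0.4948 0.2965 0.2774] Fy 0.7 Fx 0.2 Fz -0.1 s -170.68505027791508 [-0.01  0.    0.01]
```

View pics/ztop.png

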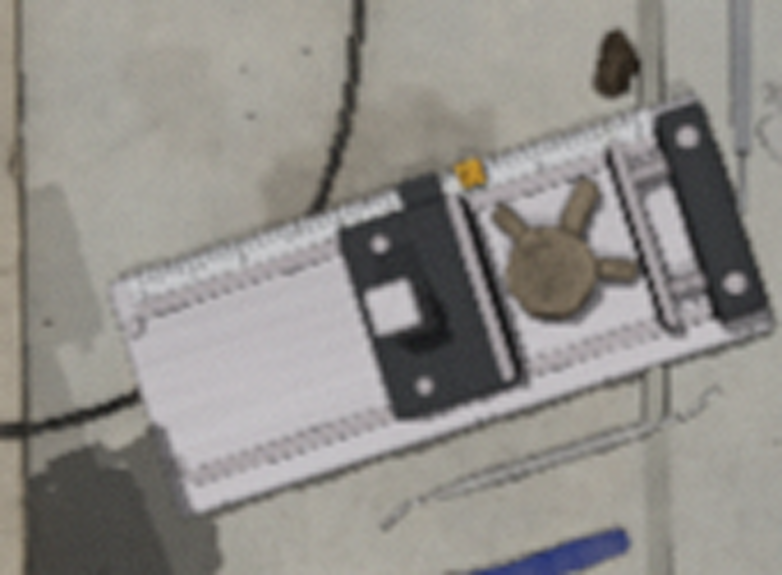

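View pics/zside.png

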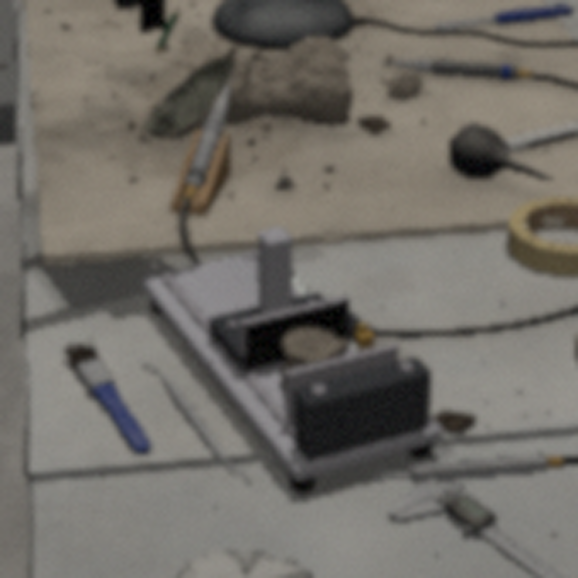

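Run:
```python
import pickle,cv2
from h import *
p=pickle.load(open("ztop.pkl","rb"))
yd=np.array([.2907,-.9568,0])
c=lambda u,v:((u+.5)/4.6-.5+190,(v+.5)/4.6-.5+140)
f=lambda u,v,z:(ray(p,c(u,v),z)-[.5826,.0468,0])@yd*1000
print("lug front",f(441,188,.044),"marker back",f(456,178,.044),"marker centre",f(471,174,.044))
print("face",f(468,196,.076),f(522,380,.076),"prong tip",f(637,270,.055),"anvil",f(650,270,.076))
cv2.imwrite("pics/zc.png",cv2.resize(p["pixels"][160:230,270:345],None,fx=8,fy=8,interpolation=cv2.INTER_NEAREST))
```

```text
lug front 16.854732243507485 marker back 25.05400131796055 marker centre 32.394633194412165
face 29.27515043404672 27.354764418413634 prong tip 93.06408493659893 anvil 98.27156355465992
```

View pics/zc.png

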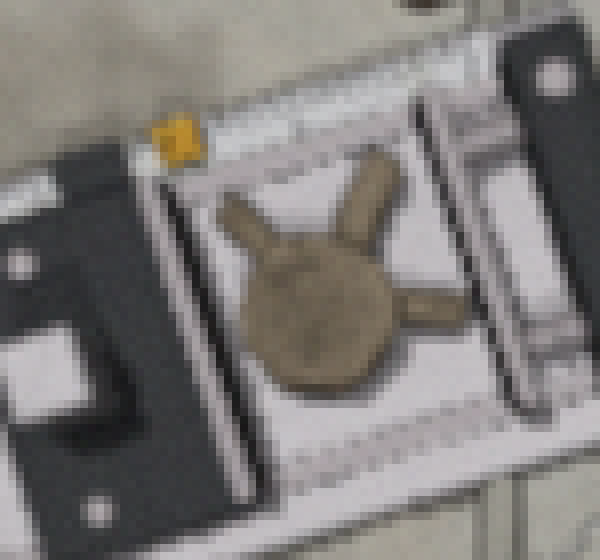

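```bash
python3 -c "
from rig import bot
print(bot.hand_in(), bot.read_state()['time_s'])"
```

```text
the job is handed in; nothing more can be done
the job is handed in; nothing more can be done
```

The vertebra was nipped at about 9 N, the head was backed off about 9.5 mm, and the grip was released. I handed the job in at about 16.5 s with the arm clear of everything.

- **Nip:** I gripped the head's post and slid the head about 89 mm in steps that got smaller towards the end. The push force was 12.5 to 13 N at the end. I took off about 4 N of sliding drag, so the 9 N is an estimate. The wrist camera showed the anvil giving way.
- **Fingers:** They only held the post. I saw no contact with the marker or the vertebra.
- **Back-off:** I first went about 1 mm too far and nudged the head forward again.
    - The arm's own position gave a back-off of 9.3 to 9.8 mm at release.
    - A rough pixel measurement in the last top picture gave 8 to 9.5 mm from lug to marker.
    - The two differ by about a pixel or two.
- **Final look:** The marker stayed ahead of the lug, and the vertebra stands upright with clear space to the head. Its prong tip is very close to the anvil, and I could not see whether there is a gap there. The force reading in the clear was under 1 N.

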